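# Reverse the governor parts onto the build rail

## Task

The stripped-down governor's four parts stand in a row on the pegs of one wooden rail; move them to the other, empty rail in reverse order, ready for rebuilding: seen from the robot, what stood at the left end goes on the right-end peg, the second from the left goes second from the right, and so on. Each part goes upright over its own peg, the way up it started, down flat on the board, and is let go. The two steel collars are alike, so either may take either of the collars' places.

Things in the scene. Friction and masses are not known exactly. Their poses are not given: they have to be found in the camera images.
- brass_ring: Brass centrifugal weight ring, the low wide plain one: 62 mm outside diameter, hole 32 mm, 22 mm high, about 0.4 kg. Origin: centre of its underside; z is the ring's axis, up. At the start it stands over a peg of the full rail, flat on the board, up to about 6 mm off the peg's axis.
- nylon_roller: Grey nylon roller, a tall tube: 46 mm outside diameter, hole 28 mm, 38 mm high, ends slightly bevelled, about 0.05 kg. Origin: centre of its underside; z is its axis, up. At the start over a peg of the full rail, like the ring.
- steel_collar_1: Steel spring collar, one of two exactly alike: a flange 64 mm in diameter and 8 mm thick at the bottom, above it a sleeve 44 mm in diameter; hole 30 mm, 30 mm high overall, about 0.22 kg. Grip it by the sleeve. Origin: centre of its underside; z is its axis, up; the flange stays down. At the start over a peg of the full rail, like the ring.
- steel_collar_2: Steel spring collar, one of two exactly alike: a flange 64 mm in diameter and 8 mm thick at the bottom, above it a sleeve 44 mm in diameter; hole 30 mm, 30 mm high overall, about 0.22 kg. Grip it by the sleeve. Origin: centre of its underside; z is its axis, up; the flange stays down. At the start over a peg of the full rail, like the ring.
- start_peg_ring: The peg of the full (strip-down) rail on which the brass ring starts: its original place in the row. Fixed 10 mm wooden peg, domed, 43 mm tall; origin at its foot on the board's top, 16 mm above the table; z up, y along the row. Board 80 mm wide, 360 mm long, roughly along y (within 0.12 rad); pegs 90 mm apart in one line. This rail may be the nearer or the farther.
- start_peg_roller: The peg of the full (strip-down) rail on which the nylon roller starts: its original place in the row. Fixed 10 mm wooden peg, domed, 43 mm tall; origin at its foot on the board's top, 16 mm above the table; z up, y along the row. Board 80 mm wide, 360 mm long, roughly along y (within 0.12 rad); pegs 90 mm apart in one line. This rail may be the nearer or the farther.
- build_peg_a: One of the four pegs of the empty (build) rail; its place in the row varies. Fixed 10 mm wooden peg, domed, 43 mm tall; origin at its foot on the board's top, 16 mm above the table; z up, y along the row. Board 80 mm wide, 360 mm long, roughly along y (within 0.12 rad); pegs 90 mm apart in one line. The two rails lie side by side, 155 to 235 mm between centres.
- build_peg_b: One of the four pegs of the empty (build) rail; its place in the row varies. Fixed 10 mm wooden peg, domed, 43 mm tall; origin at its foot on the board's top, 16 mm above the table; z up, y along the row. Board 80 mm wide, 360 mm long, roughly along y (within 0.12 rad); pegs 90 mm apart in one line. The two rails lie side by side, 155 to 235 mm between centres.
- build_peg_c: One of the four pegs of the empty (build) rail; its place in the row varies. Fixed 10 mm wooden peg, domed, 43 mm tall; origin at its foot on the board's top, 16 mm above the table; z up, y along the row. Board 80 mm wide, 360 mm long, roughly along y (within 0.12 rad); pegs 90 mm apart in one line. The two rails lie side by side, 155 to 235 mm between centres.
- build_peg_d: One of the four pegs of the empty (build) rail; its place in the row varies. Fixed 10 mm wooden peg, domed, 43 mm tall; origin at its foot on the board's top, 16 mm above the table; z up, y along the row. Board 80 mm wide, 360 mm long, roughly along y (within 0.12 rad); pegs 90 mm apart in one line. The two rails lie side by side, 155 to 235 mm between centres.
There are look-alikes about, which are no part of the job. Leave any pink look-alike of the brass_ring alone.

How it is judged:
By the outcome, as a careful person would: the job done as asked, in the order asked, and still so for the second after the job is handed in, with the robot touching nothing.
It also fails if it takes over 101 s, if anything falls off the work surface, if the arm or the gripper's body presses on something with over 40 N, if the wrist force passes 120 N, or if a joint passes its speed limit or range.

## Robot

A 6-joint arm with a two-finger parallel gripper is mounted at the origin on the work surface. World frame = base frame: x ahead of the robot, y to its left, z up, the work surface at z = 0. Lengths are in m, angles in rad, forces in N, time in s.
With the tool pointing down it reaches from about 0.25 to 0.8 m from the base axis. Payload 3.9 kg.
Tool frame: the origin (TCP) lies at the very end of the fingers, on their centre line; the grasp point (between the pads) lies 19 mm behind it; z points along the fingers, x is the direction in which the jaws open and shut, and the axes are right-handed (so a half turn about z gives the same grasp; the last joint's range is limited). The gripper opens to 85 mm and grips with 20 to 120 N. Pads are 22 mm wide; open, the fingers measure 114 mm over their backs; the gripper's body (76 mm by 85 mm) begins 54 mm behind the grasp point. The pads swing forward as they close: fully open they stand 13 mm farther back than shut.
Start: joints at [1.255, 0.26, -0.138, 1.173, 0, 1.571], TCP at [0.163, 0.499, 0.231] pointing down, gripper open.
Joint ranges: [-2.78, 2.78], [-0.83, 1.72], [-1.28, 1.37], [-1.9, 2.12], [-1.57, 1.48], [-3.14, 3.14]. Speed limits (rad/s): [2.57, 2.57, 3.14, 3.14, 3.14, 3.14].

## Interface

Orientations are given as a unit quaternion [x, y, z, w].
In Python, from cell import status, optics, env, nets gives the robot as it stands. The module is installed in compiled form; this text tells all that it offers.
- The arm moves only by the tool arm_command, never from a script. Its argument "plan" is a list of rows, each an object with "travel": the shift along the tool's x, y, z in m, a list of three; "rot": the turn, a rotation vector about the tool's x, y, z in rad, a list of three. A call has 1 to 8 rows; each row shifts and turns the commanded pose from where the row before left it, along the tool's axes as they then stand; what a row does not reach is not made up. A row lasts 1/12 s, in which the tool goes at most 41.7 mm and 7.16 degrees, less where a joint would pass 70% of its speed; a pose out of reach is approached as far as the arm can. A call with a gripper value outside its range is refused whole. "fingers" is the finger opening in m, from 0 to 0.0854, set as the call begins (left out, the last holds). The fingers move at their own pace and stop on an object; the grip force is fixed at half the most. Time passes only in rows, so rows that do not move let the fingers close. It gives the time, the measured TCP pose, the force and the opening at its end, in the units of the state.
- status.read_state(): the state, without advancing time (a new reading comes with each control period).
- optics.camera(name): name is "scene" or "side" or "wrist"; returns the picture (400x640x3 uint8, red, green, blue); there is no depth.
- optics.camera_params(name): a dict with "fov_y" (degrees; the focal length in pixels is half the picture's height over the tangent of half this angle, whatever the lens; pixels are square), "cx", "cy" (the principal point, pixels), "world_to_cam" (4x4, takes a point from world to camera coordinates); the wrist camera has in their place "T_tool_cam" (4x4, takes a point from camera to tool coordinates, whose origin is the TCP and whose axes are the tool frame's). Camera axes: x right, y down, z forward; pixel columns grow to the right and rows downward; lengths in m; the calibration is good to about 2 mm. A picture is of the moment at which its call begins: read the wrist's pose just before it. camera_params takes no time and is no camera call.
- env.close_job(): hands the job in, once; it reports no verdict.
Trained networks look in the newest picture that a camera, given by its name, has taken for a name from the list of things; names that differ only in an ending like _2 or _b are one class to them, and where a whole thing is asked for, a point or a joint stands for the part that bears it (a point fixed in the world has none). Each returns a list of dicts, best first, with "confidence" (0 to 1); they miss things now and then, are a little off and sometimes report something else, mostly with a low value. They report only what shows in the picture. A call takes as long as a camera call. They do not tell look-alikes from the thing itself.
- nets.boxes_of(query, camera): "rect" ([left, top, right, bottom] in pixels, round what is visible of it).
- nets.pinpoint(query, camera): "position" ([column, row] in pixels: a listed point, or the origin of a listed thing).
The state is a dict: "t": time; "joint_pos": joint angles; "joint_velocities": joint speeds; "joint_efforts": joint torques, N m; "ee_pos": TCP position; "eef_rot": TCP orientation; "contact_force": force on the tool from outside, world axes, zero at the start; "wrist_torque": the same for the moment, N m; "finger_gap": finger opening in m.
Only numpy, scipy, OpenCV 4.12 (cv2) and the standard library are available. Lean on these libraries where they do the work, as an engineer would, in place of code of your own. Each camera call takes 0.05 s, during which the arm holds its last target. There are 200 camera calls.

## Working session

There is one attempt and no reset: what is moved stays moved. The work goes in short steps, Python scripts to look and compute and a tool call to move; the robot and the scene stay as the last step left them, time stands still between calls to the robot, and variables do not carry over. Pictures are saved under pics/ and viewed, on a budget of 14 in all, crops included, one or two more only if the job needs it, and the job is handed in when it is done.

Besides the shell and the picture viewer there is one more tool, called after "Request:" as a command line: name --argument value ..., lists and objects as JSON in quotes. arm_command: Moves the arm, as the interface text tells. Its arguments: {"type":"object","properties":{"plan":{"type":"array","items":{"type":"object","properties":{"travel":{"type":"array","items":{"type":"number"}},"rot":{"type":"array","items":{"type":"number"}}}}},"fingers":{"type":"number"}},"required":["plan"]}

```bash
mkdir -p pics; cat > h.py <<'E'
import numpy as np, cv2, math
from cell import status, optics, env, nets
from scipy.spatial.transform import Rotation as R
def K(p):
    f=200/math.tan(math.radians(p['fov_y'])/2); return f,p['cx'],p['cy']
def ray(cam,uv):
    p=optics.camera_params(cam); f,cx,cy=K(p)
    d=np.array([(uv[0]-cx)/f,(uv[1]-cy)/f,1.])
    if cam=='wrist':
        s=status.read_state(); T=np.eye(4); T[:3,:3]=R.from_quat(s['eef_rot']).as_matrix(); T[:3,3]=s['ee_pos']
        T=T@np.array(p['T_tool_cam'])
    else: T=np.linalg.inv(np.array(p['world_to_cam']))
    return T[:3,3],T[:3,:3]@d
def atz(cam,uv,z):
    o,d=ray(cam,uv); return o+d*(z-o[2])/d[2]
def proj(cam,P):
    p=optics.camera_params(cam); f,cx,cy=K(p); q=(np.array(p['world_to_cam'])@np.append(P,1))[:3]
    return [round(float(f*q[0]/q[2]+cx),1),round(float(f*q[1]/q[2]+cy),1)]
def shot(cam,name):
    im=optics.camera(cam); cv2.imwrite(f'pics/{name}.png',cv2.cvtColor(im,cv2.COLOR_RGB2BGR)); return im
E
python3 - <<'E'
from h import *
print(status.read_state())
for c in ('scene','side'):
    shot(c,c+'0'); p=optics.camera_params(c); print(c,p['fov_y'],p['cx'],p['cy'],np.linalg.inv(np.array(p['world_to_cam']))[:3].round(3).tolist())
    for q,z in (('brass_ring',.016),('nylon_roller',.016),('steel_collar_1',.016),('start_peg_ring',.016),('build_peg_a',.016)):
        for r in nets.pinpoint(q,c): print(q,np.round(r['position'],1),round(r['confidence'],2),atz(c,r['position'],z)[:2].round(4))
p=optics.camera_params('wrist');print(p)
a=cv2.imread('pics/scene0.png');b=cv2.imread('pics/side0.png');cv2.imwrite('pics/both.png',cv2.resize(np.vstack([a,b]),(480,600)))
E
```

```text
{'t': 0.0, 'joint_pos': array([ 1.25504486e+00,  2.60724642e-01, -1.39396204e-01,  1.17271054e+00,
       -2.11472973e-05,  1.57080698e+00]), 'joint_velocities': array([-0.00011628, -0.00046421, -0.00106865,  0.00068834,  0.00054421,
       -0.00076921]), 'joint_efforts': array([-3.24513730e-04, -4.05685723e+01,  2.53920346e+01,  1.88955531e-02,
       -6.15733870e-05, -5.22262127e-06]), 'ee_pos': array([0.16281809, 0.49837918, 0.23043335]), 'eef_rot': array([ 8.09487374e-01,  5.87136404e-01, -8.17464491e-04,  6.05997869e-04]), 'contact_force': array([-0.27323783,  0.2948897 ,  0.77043405]), 'wrist_torque': array([-0.05102253, -0.05664967, -0.05234114]), 'finger_gap': 0.08548728695855541}
scene 48.382733504399305 320.0307980554971 196.52094855048077 [[-0.7, 0.379, -0.606, 0.961], [0.714, 0.341, -0.612, 0.447], [-0.025, -0.86, -0.509, 0.438]]
brass_ring [272.1 187.5] 0.95 [ 0.4963 -0.1536]
brass_ring [328.5 174.3] 0.6 [ 0.3836 -0.1097]
brass_ring [279.3 188.4] 0.28 [ 0.4892 -0.1405]
nylon_roller [351.6 219.7] 0.6 [0.4779 0.0342]
nylon_roller [276.8 186.5] 0.16 [ 0.4875 -0.1498]
steel_
[... 867 characters left out ...]
.81 [ 0.4825 -0.0587]
start_peg_ring [352.3 176.1] 0.57 [ 0.4871 -0.1463]
build_peg_a [281.2 161.6] 0.62 [ 0.6611 -0.1519]
build_peg_a [263.6 185.3] 0.61 [ 0.6676 -0.0604]
build_peg_a [242.  213.5] 0.58 [0.6758 0.0366]
build_peg_a [222.1 242.4] 0.56 [0.679 0.123]
{'fov_y': 71.10389577060978, 'cx': 328.78667111479075, 'cy': 198.68339155567583, 'T_tool_cam': array([[ 9.99999518e-01, -1.18415924e-05, -9.82185459e-04,
         1.21826218e-03],
       [ 2.91305593e-04,  9.58517718e-01,  2.85032805e-01,
        -7.33141164e-02],
       [ 9.38066922e-04, -2.85032954e-01,  9.58517259e-01,
        -1.42977383e-01],
       [ 0.00000000e+00,  0.00000000e+00,  0.00000000e+00,
         1.00000000e+00]])}
```

View pics/scene0.png

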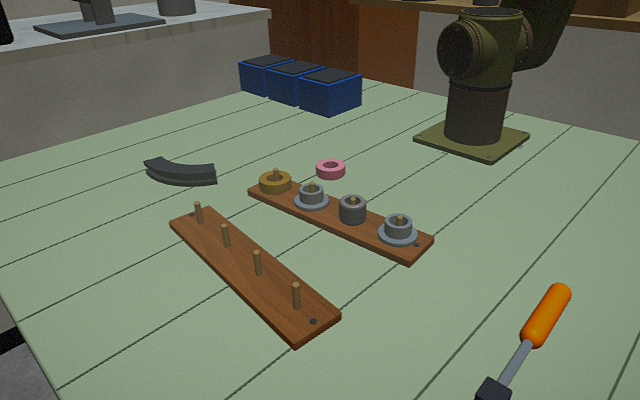

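View pics/side0.png

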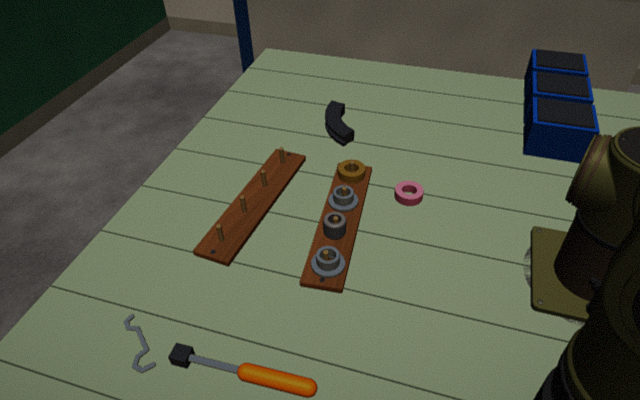

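The pictures show the full rail as the nearer one. From the robot's left it holds a collar (398,233), the roller (352,212), a collar (312,198) and the brass ring (275,182).

The build rail is the farther one, with four bare pegs. There is a pink ring at (330,168), off the rails; it is the look-alike and I will leave it alone. The brass one on the rail's right-end peg is the ring meant.

Next I move above both rails for a view from near.

Request:
arm_command --plan '[{"travel": [-0.0219, 0.0333, 0], "rot": [0, 0, 0]}, {"travel": [-0.0219, 0.0333, 0], "rot": [0, 0, 0]}, {"travel": [-0.0219, 0.0333, 0], "rot": [0, 0, 0]}, {"travel": [-0.0219, 0.0333, 0], "rot": [0, 0, 0]}, {"travel": [-0.0219, 0.0333, 0], "rot": [0, 0, 0]}, {"travel": [-0.0219, 0.0333, 0], "rot": [0, 0, 0]}, {"travel": [-0.0219, 0.0333, 0], "rot": [0, 0, 0]}, {"travel": [-0.0219, 0.0333, 0], "rot": [0, 0, 0]}]' --fingers 0.085

```text
t: 1.27
ee_pos: [0.3627, 0.2481, 0.2316]
eef_rot: [0.809, 0.587, 0.0, 0.0]
contact_force: [0.7, 0.9, 0.2]
finger_gap: 0.0851
```

Request:
arm_command --plan '[{"travel": [-0.0219, 0.0333, 0], "rot": [0, 0, 0]}, {"travel": [-0.0219, 0.0333, 0], "rot": [0, 0, 0]}, {"travel": [-0.0219, 0.0333, 0], "rot": [0, 0, 0]}, {"travel": [-0.0219, 0.0333, 0], "rot": [0, 0, 0]}, {"travel": [-0.0219, 0.0333, 0], "rot": [0, 0, 0]}, {"travel": [-0.0219, 0.0333, 0], "rot": [0, 0, 0]}, {"travel": [-0.0219, 0.0333, 0], "rot": [0, 0, 0]}, {"travel": [-0.0219, 0.0333, 0], "rot": [0, 0, 0]}]'

```text
t: 1.93
ee_pos: [0.5617, -0.0014, 0.2314]
eef_rot: [0.81, 0.587, 0.0, 0.0]
contact_force: [-0.0, -0.1, 0.4]
finger_gap: 0.0847
```

Request:
arm_command --plan '[{"travel": [0, 0, 0], "rot": [0, 0, 0.105]}, {"travel": [0, 0, 0], "rot": [0, 0, 0.105]}, {"travel": [0, 0, 0], "rot": [0, 0, 0.105]}, {"travel": [0, 0, 0], "rot": [0, 0, 0.105]}, {"travel": [0, 0, 0], "rot": [0, 0, 0.105]}, {"travel": [0, 0, 0], "rot": [0, 0, 0.105]}]'

```text
t: 2.43
ee_pos: [0.5607, 0.0003, 0.2313]
eef_rot: [0.952, 0.305, -0.0, -0.0]
contact_force: [1.2, 0.2, -0.6]
finger_gap: 0.085
```

Request:
arm_command --plan '[{"travel": [0, 0, 0], "rot": [0, 0, 0.105]}, {"travel": [0, 0, 0], "rot": [0, 0, 0.105]}, {"travel": [0, 0, 0], "rot": [0, 0, 0.105]}, {"travel": [0, 0, 0], "rot": [0, 0, 0.105]}, {"travel": [0, 0, 0], "rot": [0, 0, 0.105]}, {"travel": [0, 0, 0], "rot": [0, 0, 0.105]}, {"travel": [0, 0, 0], "rot": [0, 0, 0]}, {"travel": [0, 0, 0], "rot": [0, 0, 0]}]'

```text
t: 3.1
ee_pos: [0.5607, 0.0005, 0.2313]
eef_rot: [1.0, -0.001, 0.0, -0.0]
contact_force: [0.3, -0.8, -0.5]
finger_gap: 0.085
```

```bash
python3 - <<'E'
from h import *
shot('wrist','w1')
for q,z in (('brass_ring',.016),('nylon_roller',.016),('steel_collar_1',.016),('start_peg_ring',.016),('build_peg_a',.016)):
    for r in nets.pinpoint(q,'wrist'): print(q,np.round(r['position'],1),round(r['confidence'],2),atz('wrist',r['position'],z)[:2].round(4))
    for r in nets.boxes_of(q,'wrist'): print('   box',np.round(r['rect'],1),round(r['confidence'],2))
E
```

```text
brass_ring [194.5 253.8] 0.76 [ 0.3691 -0.1136]
brass_ring [282.9 277.8] 0.57 [ 0.4927 -0.1528]
   box [164.4 239.2 211.2 285.2] 0.96
nylon_roller [258.6 149.5] 0.63 [0.4712 0.033 ]
nylon_roller [277.1 275.4] 0.2 [ 0.4844 -0.1487]
   box [234.  129.5 276.8 172.6] 0.61
steel_collar_1 [248.   74.3] 0.93 [0.4654 0.1211]
steel_collar_1 [433.7  74. ] 0.62 [0.6844 0.1204]
steel_collar_1 [271.3 215.5] 0.58 [ 0.4817 -0.056 ]
   box [220.2  41.2 271.6 104.2] 0.75
   box [247.1 193.8 299.3 241.6] 0.68
start_peg_ring [274.3 274.1] 0.48 [ 0.4803 -0.1464]
   box [392.2 272.4 405.  295.8] 0.4
build_peg_a [395.4 276.6] 0.73 [ 0.6564 -0.1514]
build_peg_a [431.   77.5] 0.57 [0.6817 0.1165]
   box [427.2  63.6 450.3  79.2] 0.62
   box [416.8 149.4 436.5 161.3] 0.53
   box [395.7 274.1 406.2 295.8] 0.48
   box [405.8 218.5 419.3 231.9] 0.44
   box [270.7 275.2 284.  293.7] 0.25
```

View pics/w1.png

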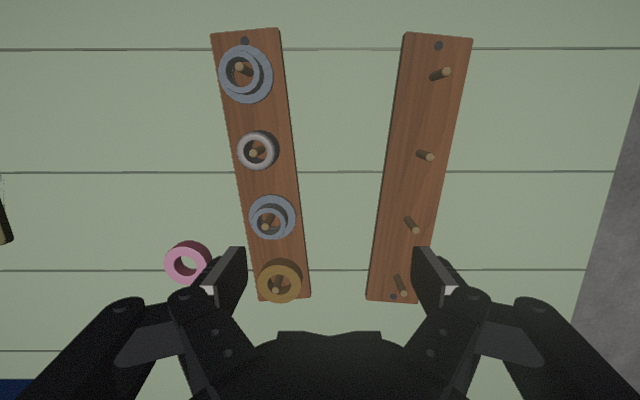

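The wrist picture shows the left rail's column of parts: collar (246,74), roller (258,150), collar (272,217) and brass ring (280,281). The pink ring is off the rail at (187,262). The build peg tips are at (447,71), (430,156), (417,230) and (404,291).

```bash
python3 - <<'E'
from h import *
for n,uv,z in (('colL',(245.5,74.5),.024),('roll',(258.5,149.5),.054),('colR',(272,217.5),.024),('brass',(279.5,280),.038)):
    print(n,atz('wrist',uv,z)[:2].round(4))
for tip,base in (((446,72),(432,77)),((430,156),(418,152)),((417,229),(405.5,219)),((404,291),(396,277))):
    print(atz('wrist',tip,.057)[:2].round(4),atz('wrist',base,.016)[:2].round(4))
im=cv2.imread('pics/w1.png'); cv2.imwrite('pics/w1c.png',cv2.resize(im[30:310,205:485],(784,784))[:,:][:784])
cv2.imwrite('pics/w1c.png',cv2.resize(im[30:310,205:485],(600,600),interpolation=cv2.INTER_CUBIC))
E
```

```text
colL [0.4647 0.1199]
roll [0.4806 0.0375]
colR [ 0.4842 -0.0559]
brass [ 0.4918 -0.1421]
[0.6829 0.1169] [0.6828 0.1171]
[0.6749 0.0296] [0.6738 0.0289]
[ 0.6677 -0.0595] [ 0.6646 -0.062 ]
[ 0.6581 -0.1472] [ 0.6574 -0.1521]
```

View pics/w1c.png

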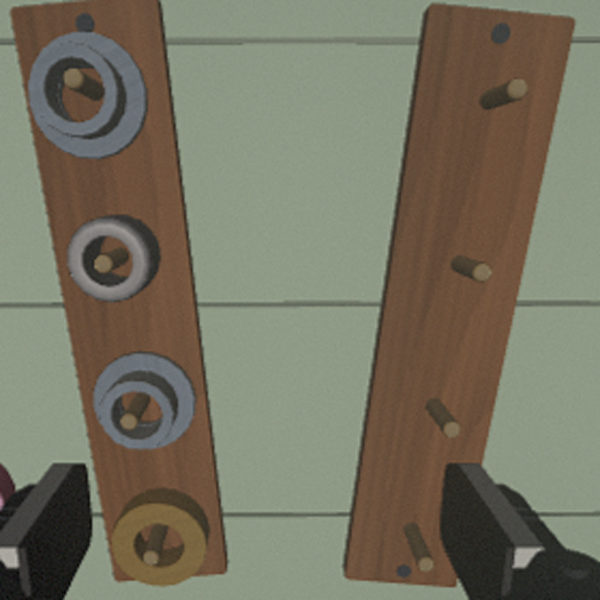

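Request:
arm_command --plan '[{"travel": [-0.0191, -0.0237, 0.02], "rot": [0, 0, 0]}, {"travel": [-0.0191, -0.0237, 0.02], "rot": [0, 0, 0]}, {"travel": [-0.0191, -0.0237, 0.02], "rot": [0, 0, 0]}, {"travel": [-0.0191, -0.0237, 0.02], "rot": [0, 0, 0]}, {"travel": [-0.0191, -0.0237, 0.02], "rot": [0, 0, 0]}, {"travel": [0, 0, 0], "rot": [0, 0, 0]}]'

```text
t: 4.15
ee_pos: [0.4583, 0.1213, 0.1274]
eef_rot: [1.0, -0.0, -0.005, 0.0]
contact_force: [-1.6, -0.6, -0.3]
finger_gap: 0.0848
```

Request:
arm_command --plan '[{"travel": [0, 0, 0.02], "rot": [0, 0, 0]}, {"travel": [0, 0, 0.02], "rot": [0, 0, 0]}, {"travel": [0, 0, 0.02], "rot": [0, 0, 0]}, {"travel": [0, 0, 0.02], "rot": [0, 0, 0]}, {"travel": [0, 0, 0.013], "rot": [0, 0, 0]}, {"travel": [0, 0, 0.011], "rot": [0, 0, 0]}, {"travel": [0, 0, 0], "rot": [0, 0, 0]}]'

```text
t: 4.73
ee_pos: [0.4644, 0.1189, 0.0256]
eef_rot: [1.0, -0.002, -0.002, 0.001]
contact_force: [-0.4, 0.4, -0.2]
finger_gap: 0.0854
```

Request:
arm_command --plan '[{"travel": [0, 0, 0]}, {"travel": [0, 0, 0]}, {"travel": [0, 0, 0]}, {"travel": [0, 0, 0]}, {"travel": [0, 0, 0]}, {"travel": [0, 0, 0]}, {"travel": [0, 0, 0]}, {"travel": [0, 0, 0]}]' --fingers 0.03

```text
schema error: expected keys travel, rot
```

Request:
arm_command --plan '[{"travel": [0, 0, 0], "rot": [0, 0, 0]}, {"travel": [0, 0, 0], "rot": [0, 0, 0]}, {"travel": [0, 0, 0], "rot": [0, 0, 0]}, {"travel": [0, 0, 0], "rot": [0, 0, 0]}, {"travel": [0, 0, 0], "rot": [0, 0, 0]}, {"travel": [0, 0, 0], "rot": [0, 0, 0]}, {"travel": [0, 0, 0], "rot": [0, 0, 0]}, {"travel": [0, 0, 0], "rot": [0, 0, 0]}]' --fingers 0.03

```text
t: 5.4
ee_pos: [0.4667, 0.1197, 0.0288]
eef_rot: [1.0, -0.002, 0.001, -0.0]
contact_force: [-1.2, -1.2, 5.2]
finger_gap: 0.0412
```

Request:
arm_command --plan '[{"travel": [0, 0, -0.005], "rot": [0, 0, 0]}, {"travel": [0, 0, -0.01], "rot": [0, 0, 0]}, {"travel": [0, 0, -0.015], "rot": [0, 0, 0]}, {"travel": [0, 0, -0.02], "rot": [0, 0, 0]}, {"travel": [0, 0, -0.02], "rot": [0, 0, 0]}, {"travel": [0, 0, -0.015], "rot": [0, 0, 0]}, {"travel": [0, 0, 0], "rot": [0, 0, 0]}, {"travel": [0, 0, 0], "rot": [0, 0, 0]}]'

```text
t: 6.07
ee_pos: [0.4665, 0.1196, 0.1131]
eef_rot: [1.0, -0.002, 0.001, -0.0]
contact_force: [-0.5, -0.1, -2.6]
finger_gap: 0.0416
```

```bash
python3 - <<'E'
from h import *
s=status.read_state();print(s['ee_pos'],s['contact_force'],s['finger_gap'])
shot('wrist','w2');shot('side','s2')
a=cv2.imread('pics/w2.png');b=cv2.imread('pics/s2.png')
cv2.imwrite('pics/c2.png',np.hstack([cv2.resize(a[100:400,170:490],(400,375)),cv2.resize(b[120:320,200:413],(400,375))]))
E
```

```text
[0.46653855 0.11964858 0.11311025] [-0.47859164 -0.06943654 -2.61978613] 0.04159011434730071
```

View pics/c2.png

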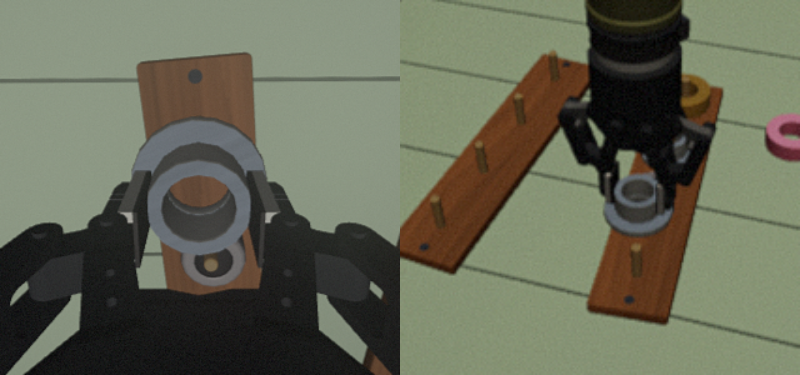

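The crop shows the collar held upright between the pads and clear of its peg. Next I carry it to the right-end build peg.

Request:
arm_command --plan '[{"travel": [0.01, 0.0135, 0], "rot": [0, 0, 0]}, {"travel": [0.02, 0.028, 0], "rot": [0, 0, 0]}, {"travel": [0.02, 0.029, 0], "rot": [0, 0, 0]}, {"travel": [0.02, 0.029, 0], "rot": [0, 0, 0]}, {"travel": [0.02, 0.029, 0], "rot": [0, 0, 0]}, {"travel": [0.02, 0.029, 0], "rot": [0, 0, 0]}, {"travel": [0.02, 0.029, 0], "rot": [0, 0, 0]}, {"travel": [0.02, 0.028, 0], "rot": [0, 0, 0]}]'

```text
t: 6.83
ee_pos: [0.6141, -0.0974, 0.1102]
eef_rot: [1.0, -0.003, -0.002, -0.0]
contact_force: [0.0, 0.4, -2.3]
finger_gap: 0.0416
```

Request:
arm_command --plan '[{"travel": [0.02, 0.028, 0], "rot": [0, 0, 0]}, {"travel": [0.0215, 0.0285, 0], "rot": [0, 0, 0]}, {"travel": [0, 0, 0], "rot": [0, 0, 0]}, {"travel": [0, 0, 0], "rot": [0, 0, 0]}, {"travel": [0, 0, 0], "rot": [0, 0, 0]}]'

```text
t: 7.25
ee_pos: [0.6543, -0.1521, 0.1102]
eef_rot: [1.0, -0.003, -0.002, -0.001]
contact_force: [-0.8, 0.7, -1.7]
finger_gap: 0.0413
```

```bash
python3 - <<'E'
from h import *
s=status.read_state();print(s['ee_pos'],s['eef_rot'],s['contact_force'],s['finger_gap'])
shot('wrist','w3');shot('scene','s3')
a=cv2.imread('pics/w3.png');b=cv2.imread('pics/s3.png')
cv2.imwrite('pics/c3.png',np.hstack([cv2.resize(a[100:400,170:490],(400,375)),cv2.resize(b[120:320,120:333],(400,375))]))
E
```

```text
[ 0.65431059 -0.15213307  0.11016142] [ 9.99993860e-01 -2.73630030e-03 -2.07533900e-03 -6.96326355e-04] [-0.75996615  0.71290089 -1.71131595] 0.041270500985432106
```

View pics/c3.png

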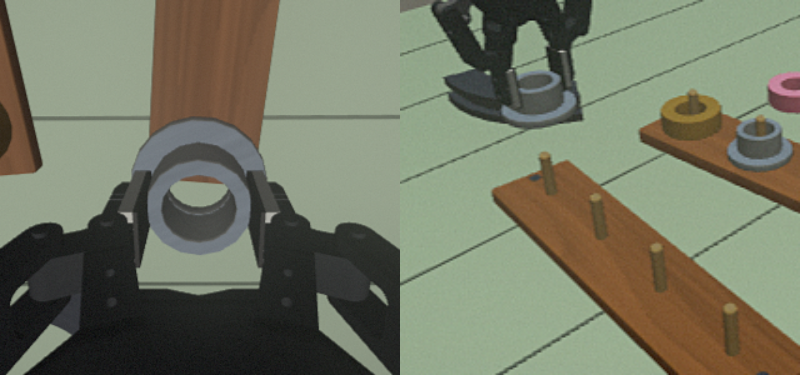

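Request:
arm_command --plan '[{"travel": [0.004, 0, 0.005], "rot": [0, 0, 0]}, {"travel": [0, 0, 0.015], "rot": [0, 0, 0]}, {"travel": [0, 0, 0.015], "rot": [0, 0, 0]}, {"travel": [0, 0, 0.015], "rot": [0, 0, 0]}, {"travel": [0, 0, 0.01], "rot": [0, 0, 0]}, {"travel": [0, 0, 0], "rot": [0, 0, 0]}, {"travel": [0, 0, 0], "rot": [0, 0, 0]}]'

```text
t: 7.93
ee_pos: [0.6592, -0.1518, 0.0518]
eef_rot: [1.0, -0.002, -0.001, -0.0]
contact_force: [-0.4, 0.0, -1.4]
finger_gap: 0.0413
```

Request:
arm_command --plan '[{"travel": [0, 0, 0.007], "rot": [0, 0, 0]}, {"travel": [0, 0, 0.006], "rot": [0, 0, 0]}, {"travel": [0, 0, 0.005], "rot": [0, 0, 0]}, {"travel": [0, 0, 0], "rot": [0, 0, 0]}, {"travel": [0, 0, 0], "rot": [0, 0, 0]}, {"travel": [0, 0, 0], "rot": [0, 0, 0]}]'

```text
t: 8.43
ee_pos: [0.66, -0.1526, 0.0344]
eef_rot: [1.0, -0.003, 0.0, 0.0]
contact_force: [0.4, 0.1, -2.0]
finger_gap: 0.0414
```

Request:
arm_command --plan '[{"travel": [0, 0, 0.003], "rot": [0, 0, 0]}, {"travel": [0, 0, 0.003], "rot": [0, 0, 0]}, {"travel": [0, 0, 0], "rot": [0, 0, 0]}, {"travel": [0, 0, 0], "rot": [0, 0, 0]}]'

```text
t: 8.77
ee_pos: [0.6605, -0.1527, 0.0288]
eef_rot: [1.0, -0.003, 0.001, 0.0]
contact_force: [0.5, 0.3, 1.1]
finger_gap: 0.0416
```

Request:
arm_command --plan '[{"travel": [0, 0, 0], "rot": [0, 0, 0]}, {"travel": [0, 0, 0], "rot": [0, 0, 0]}, {"travel": [0, 0, 0], "rot": [0, 0, 0]}, {"travel": [0, 0, 0], "rot": [0, 0, 0]}, {"travel": [0, 0, 0], "rot": [0, 0, 0]}, {"travel": [0, 0, 0], "rot": [0, 0, 0]}]' --fingers 0.085

```text
t: 9.27
ee_pos: [0.6599, -0.1525, 0.0283]
eef_rot: [1.0, -0.003, 0.0, 0.0]
contact_force: [-0.4, 0.4, 0.1]
finger_gap: 0.0849
```

Request:
arm_command --plan '[{"travel": [0, 0, -0.01], "rot": [0, 0, 0]}, {"travel": [0, 0, -0.02], "rot": [0, 0, 0]}, {"travel": [0, 0, -0.025], "rot": [0, 0, 0]}, {"travel": [0, 0, -0.025], "rot": [0, 0, 0]}, {"travel": [0, 0, -0.02], "rot": [0, 0, 0]}, {"travel": [0, 0, 0], "rot": [0, 0, 0]}]'

```text
t: 9.77
ee_pos: [0.6632, -0.1533, 0.1345]
eef_rot: [1.0, -0.003, 0.005, 0.001]
contact_force: [1.2, 0.3, 0.5]
finger_gap: 0.085
```

Request:
arm_command --plan '[{"travel": [-0.029, -0.016, 0], "rot": [0, 0, 0]}, {"travel": [-0.029, -0.016, 0], "rot": [0, 0, 0]}, {"travel": [-0.029, -0.016, 0], "rot": [0, 0, 0]}, {"travel": [-0.029, -0.016, 0], "rot": [0, 0, 0]}, {"travel": [-0.029, -0.016, 0], "rot": [0, 0, 0]}, {"travel": [-0.029, -0.016, 0], "rot": [0, 0, 0]}, {"travel": [0, 0, 0], "rot": [0, 0, 0]}, {"travel": [0, 0, 0], "rot": [0, 0, 0]}]'

```text
t: 10.43
ee_pos: [0.484, -0.0549, 0.1283]
eef_rot: [1.0, -0.002, -0.001, -0.0]
contact_force: [1.0, 0.1, 0.3]
finger_gap: 0.0848
```

```bash
python3 - <<'E'
from h import *
s=status.read_state();print(s['ee_pos'],s['eef_rot'],s['contact_force'],s['finger_gap'])
shot('wrist','w4')
for q in('steel_collar_1','brass_ring','nylon_roller'):
    for r in nets.pinpoint(q,'wrist'): print(q,np.round(r['position'],1),round(r['confidence'],2),atz('wrist',r['position'],.016)[:2].round(4))
shot('scene','s4')
a=cv2.imread('pics/w4.png');b=cv2.imread('pics/s4.png')
cv2.imwrite('pics/c4.png',np.hstack([cv2.resize(a[100:400,170:490],(400,375)),cv2.resize(b[120:320,120:333],(400,375))]))
E
```

```text
[ 0.48404079 -0.05486096  0.12826002] [ 9.99997907e-01 -1.87890858e-03 -8.08431391e-04 -5.45054673e-05] [1.02731606 0.13919881 0.25793356] 0.08481811907020861
steel_collar_1 [498.4 282. ] 0.86 [ 0.6646 -0.1504]
steel_collar_1 [326.4 198.4] 0.67 [ 0.485 -0.058]
brass_ring [338.1 282.4] 0.95 [ 0.497 -0.15 ]
brass_ring [211.5 257.6] 0.83 [ 0.3682 -0.1202]
nylon_roller [319.5  98.7] 0.65 [0.4803 0.0314]
```

View pics/c4.png

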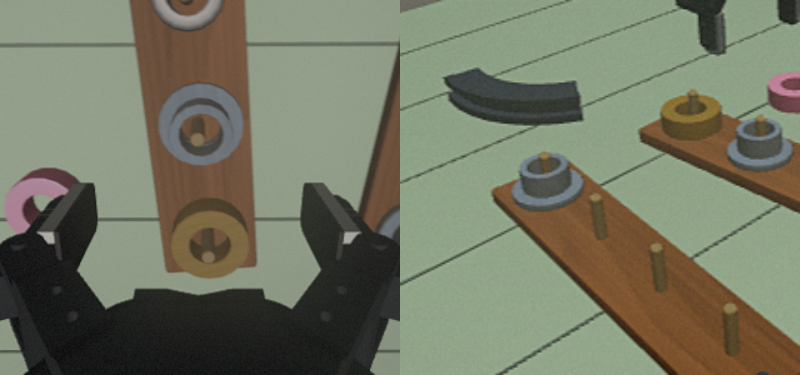

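The first collar sits flat on the right-end peg. I am above the second collar now, so I take it.

Request:
arm_command --plan '[{"travel": [0, 0.002, 0.02], "rot": [0, 0, 0]}, {"travel": [0, 0, 0.02], "rot": [0, 0, 0]}, {"travel": [0, 0, 0.02], "rot": [0, 0, 0]}, {"travel": [0, 0, 0.02], "rot": [0, 0, 0]}, {"travel": [0, 0, 0.012], "rot": [0, 0, 0]}, {"travel": [0, 0, 0.008], "rot": [0, 0, 0]}, {"travel": [0, 0, 0], "rot": [0, 0, 0]}, {"travel": [0, 0, 0], "rot": [0, 0, 0]}]'

```text
t: 11.35
ee_pos: [0.4868, -0.0579, 0.0282]
eef_rot: [1.0, -0.003, -0.0, -0.0]
contact_force: [0.1, -0.3, 0.4]
finger_gap: 0.085
```

Request:
arm_command --plan '[{"travel": [0, 0, 0], "rot": [0, 0, 0]}, {"travel": [0, 0, 0], "rot": [0, 0, 0]}, {"travel": [0, 0, 0], "rot": [0, 0, 0]}, {"travel": [0, 0, 0], "rot": [0, 0, 0]}, {"travel": [0, 0, 0], "rot": [0, 0, 0]}, {"travel": [0, 0, 0], "rot": [0, 0, 0]}, {"travel": [0, 0, 0], "rot": [0, 0, 0]}, {"travel": [0, 0, 0], "rot": [0, 0, 0]}]' --fingers 0.03

```text
t: 12.02
ee_pos: [0.4871, -0.0577, 0.0295]
eef_rot: [1.0, -0.002, 0.001, 0.0]
contact_force: [-1.6, 0.0, 6.2]
finger_gap: 0.0414
```

Request:
arm_command --plan '[{"travel": [0, 0, -0.005], "rot": [0, 0, 0]}, {"travel": [0, 0, -0.01], "rot": [0, 0, 0]}, {"travel": [0, 0, -0.015], "rot": [0, 0, 0]}, {"travel": [0, 0, -0.02], "rot": [0, 0, 0]}, {"travel": [0, 0, -0.02], "rot": [0, 0, 0]}, {"travel": [0, 0, -0.015], "rot": [0, 0, 0]}, {"travel": [0, 0, 0], "rot": [0, 0, 0]}, {"travel": [0, 0, 0], "rot": [0, 0, 0]}]'

```text
t: 12.68
ee_pos: [0.487, -0.0577, 0.1139]
eef_rot: [1.0, -0.002, 0.001, 0.0]
contact_force: [0.2, 0.8, -2.8]
finger_gap: 0.0417
```

Request:
arm_command --plan '[{"travel": [0.02, -0.009, 0], "rot": [0, 0, 0]}, {"travel": [0.029, -0.0135, 0], "rot": [0, 0, 0]}, {"travel": [0.03, -0.014, 0], "rot": [0, 0, 0]}, {"travel": [0.03, -0.014, 0], "rot": [0, 0, 0]}, {"travel": [0.03, -0.014, 0], "rot": [0, 0, 0]}, {"travel": [0.0285, -0.013, 0], "rot": [0, 0, 0]}, {"travel": [0.02, -0.009, 0], "rot": [0, 0, 0]}, {"travel": [0, 0, 0], "rot": [0, 0, 0]}]'

```text
t: 13.35
ee_pos: [0.6779, 0.0301, 0.1106]
eef_rot: [1.0, -0.001, 0.001, -0.001]
contact_force: [1.4, -0.6, -2.7]
finger_gap: 0.0413
```

Request:
arm_command --plan '[{"travel": [0, 0, 0], "rot": [0, 0, 0]}, {"travel": [0, 0, 0], "rot": [0, 0, 0]}, {"travel": [0, 0, 0], "rot": [0, 0, 0]}, {"travel": [0, 0, 0], "rot": [0, 0, 0]}]'

```text
t: 13.68
ee_pos: [0.6729, 0.0273, 0.1129]
eef_rot: [1.0, -0.003, -0.001, 0.0]
contact_force: [0.3, 0.5, -2.4]
finger_gap: 0.0411
```

```bash
python3 - <<'E'
from h import *
s=status.read_state();print(s['ee_pos'],s['eef_rot'])
shot('scene','s5');shot('side','d5')
for c in('scene','side'):
  for r in nets.pinpoint('build_peg_a',c): print(c,np.round(r['position'],1),round(r['confidence'],2),atz(c,r['position'],.016)[:2].round(4))
  print(nets.pinpoint('steel_collar_1',c), proj(c,s['ee_pos']-[0,0,.0135]))
E
```

```text
[0.6729176  0.02733685 0.11290682] [ 9.99995593e-01 -2.84446875e-03 -8.46910880e-04  8.00174025e-05]
scene [294.3 305.3] 0.76 [0.6829 0.1121]
scene [259.4 274.4] 0.74 [0.6752 0.0293]
scene [228.8 243.9] 0.55 [ 0.6618 -0.0647]
[{'position': [256.5, 222.7], 'confidence': 0.9}, {'position': [199.1, 220.2], 'confidence': 0.56}] [254.0, 225.5]
side [220.8 237.5] 0.67 [0.6874 0.1117]
side [245.2 211.9] 0.66 [0.6714 0.0302]
side [278.8 163.7] 0.53 [ 0.6636 -0.1428]
side [262.7 187.7] 0.45 [ 0.6663 -0.0522]
[{'position': [240.5, 180.6], 'confidence': 0.71}, {'position': [282.8, 157.1], 'confidence': 0.6}] [239.8, 180.2]
```

Everything agrees to within 3 mm, so I lower the collar.

Request:
arm_command --plan '[{"travel": [0.001, -0.001, 0.01], "rot": [0, 0, 0]}, {"travel": [0, 0, 0.015], "rot": [0, 0, 0]}, {"travel": [0, 0, 0.015], "rot": [0, 0, 0]}, {"travel": [0, 0, 0.015], "rot": [0, 0, 0]}, {"travel": [0, 0, 0.01], "rot": [0, 0, 0]}, {"travel": [0, 0, 0.008], "rot": [0, 0, 0]}, {"travel": [0, 0, 0.005], "rot": [0, 0, 0]}, {"travel": [0, 0, 0], "rot": [0, 0, 0]}]'

```text
t: 14.65
ee_pos: [0.6746, 0.0289, 0.034]
eef_rot: [1.0, -0.002, -0.001, 0.0]
contact_force: [-0.5, -0.4, -1.4]
finger_gap: 0.0411
```

Request:
arm_command --plan '[{"travel": [0, 0, 0.003], "rot": [0, 0, 0]}, {"travel": [0, 0, 0.003], "rot": [0, 0, 0]}, {"travel": [0, 0, 0], "rot": [0, 0, 0]}, {"travel": [0, 0, 0], "rot": [0, 0, 0]}]'

```text
t: 14.98
ee_pos: [0.6757, 0.0289, 0.0298]
eef_rot: [1.0, -0.002, 0.0, -0.0]
contact_force: [0.1, -0.3, -2.6]
finger_gap: 0.0415
```

Request:
arm_command --plan '[{"travel": [0, 0, 0.001], "rot": [0, 0, 0]}, {"travel": [0, 0, 0], "rot": [0, 0, 0]}, {"travel": [0, 0, 0], "rot": [0, 0, 0]}]'

```text
t: 15.23
ee_pos: [0.6757, 0.0289, 0.0296]
eef_rot: [1.0, -0.003, 0.001, -0.0]
contact_force: [-1.4, -0.6, 5.6]
finger_gap: 0.0411
```

Request:
arm_command --plan '[{"travel": [0, 0, 0], "rot": [0, 0, 0]}, {"travel": [0, 0, 0], "rot": [0, 0, 0]}, {"travel": [0, 0, 0], "rot": [0, 0, 0]}, {"travel": [0, 0, 0], "rot": [0, 0, 0]}, {"travel": [0, 0, 0], "rot": [0, 0, 0]}, {"travel": [0, 0, 0], "rot": [0, 0, 0]}]' --fingers 0.085

```text
t: 15.73
ee_pos: [0.6753, 0.0289, 0.0281]
eef_rot: [1.0, -0.003, -0.0, 0.0]
contact_force: [0.1, 0.2, 0.3]
finger_gap: 0.0849
```

Request:
arm_command --plan '[{"travel": [0, 0, -0.01], "rot": [0, 0, 0]}, {"travel": [0, 0, -0.02], "rot": [0, 0, 0]}, {"travel": [0, 0, -0.025], "rot": [0, 0, 0]}, {"travel": [0, 0, -0.025], "rot": [0, 0, 0]}, {"travel": [0, 0, -0.02], "rot": [0, 0, 0]}, {"travel": [0, 0, 0], "rot": [0, 0, 0]}]'

```text
t: 16.23
ee_pos: [0.6787, 0.029, 0.1345]
eef_rot: [1.0, -0.003, 0.005, -0.0]
contact_force: [0.8, 0.5, 0.7]
finger_gap: 0.0849
```

Request:
arm_command --plan '[{"travel": [-0.032, -0.001, 0], "rot": [0, 0, 0]}, {"travel": [-0.033, -0.001, 0], "rot": [0, 0, 0]}, {"travel": [-0.033, -0.001, 0], "rot": [0, 0, 0]}, {"travel": [-0.033, -0.001, 0], "rot": [0, 0, 0]}, {"travel": [-0.033, 0, 0], "rot": [0, 0, 0]}, {"travel": [-0.032, 0, 0], "rot": [0, 0, 0]}, {"travel": [0, 0, 0], "rot": [0, 0, 0]}, {"travel": [0, 0, 0], "rot": [0, 0, 0]}]'

```text
t: 16.9
ee_pos: [0.4768, 0.0338, 0.1282]
eef_rot: [1.0, -0.002, -0.001, 0.0]
contact_force: [0.8, 0.1, 0.4]
finger_gap: 0.0849
```

```bash
python3 - <<'E'
from h import *
s=status.read_state();print(s['ee_pos'],s['eef_rot'])
shot('wrist','w6')
for q in('steel_collar_1','brass_ring','nylon_roller'):
    for r in nets.pinpoint(q,'wrist'): print(q,np.round(r['position'],1),round(r['confidence'],2),atz('wrist',r['position'],.016)[:2].round(4))
shot('scene','s6')
a=cv2.imread('pics/w6.png');b=cv2.imread('pics/s6.png')
cv2.imwrite('pics/c6.png',np.hstack([cv2.resize(a[60:360,170:490],(400,375)),cv2.resize(b[150:350,160:373],(400,375))]))
E
```

```text
[0.47676454 0.03381002 0.12819037] [ 9.99996776e-01 -2.37902864e-03 -8.84073263e-04  7.79689956e-05]
steel_collar_1 [537.4 199. ] 0.79 [0.6798 0.0301]
steel_collar_1 [489.5 353.5] 0.58 [ 0.6633 -0.1543]
steel_collar_1 [566.3  98.6] 0.31 [0.686  0.1206]
brass_ring [226.7 327. ] 0.77 [ 0.3675 -0.1155]
brass_ring [328.7 196.4] 0.55 [0.4809 0.0339]
nylon_roller [325.3 194. ] 0.72 [0.4777 0.0363]
```

View pics/c6.png

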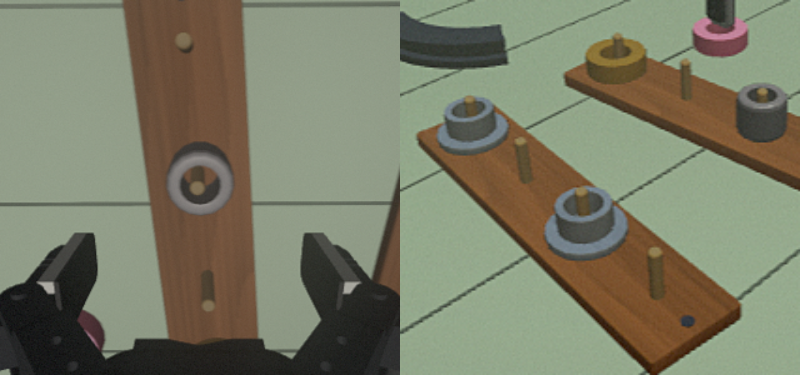

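Both collars are seated, on the right-end peg and the second from the left. The roller is next, directly ahead at crop (200,180).

Request:
arm_command --plan '[{"travel": [0.001, -0.002, 0.02], "rot": [0, 0, 0]}, {"travel": [0, 0, 0.02], "rot": [0, 0, 0]}, {"travel": [0, 0, 0.02], "rot": [0, 0, 0]}, {"travel": [0, 0, 0.02], "rot": [0, 0, 0]}, {"travel": [0, 0, 0.012], "rot": [0, 0, 0]}, {"travel": [0, 0, 0.008], "rot": [0, 0, 0]}, {"travel": [0, 0, 0], "rot": [0, 0, 0]}, {"travel": [0, 0, 0], "rot": [0, 0, 0]}]'

```text
t: 17.82
ee_pos: [0.4809, 0.0359, 0.0281]
eef_rot: [1.0, -0.003, -0.0, 0.0]
contact_force: [-0.5, 0.1, -0.3]
finger_gap: 0.085
```

Request:
arm_command --plan '[{"travel": [0, 0, 0], "rot": [0, 0, 0]}, {"travel": [0, 0, 0], "rot": [0, 0, 0]}, {"travel": [0, 0, 0], "rot": [0, 0, 0]}, {"travel": [0, 0, 0], "rot": [0, 0, 0]}, {"travel": [0, 0, 0], "rot": [0, 0, 0]}, {"travel": [0, 0, 0], "rot": [0, 0, 0]}, {"travel": [0, 0, 0], "rot": [0, 0, 0]}, {"travel": [0, 0, 0], "rot": [0, 0, 0]}]' --fingers 0.03

```text
t: 18.48
ee_pos: [0.4811, 0.0359, 0.0295]
eef_rot: [1.0, -0.003, 0.001, -0.0]
contact_force: [-1.1, -0.7, 6.4]
finger_gap: 0.0407
```

Request:
arm_command --plan '[{"travel": [0, 0, -0.005], "rot": [0, 0, 0]}, {"travel": [0, 0, -0.01], "rot": [0, 0, 0]}, {"travel": [0, 0, -0.015], "rot": [0, 0, 0]}, {"travel": [0, 0, -0.02], "rot": [0, 0, 0]}, {"travel": [0, 0, -0.02], "rot": [0, 0, 0]}, {"travel": [0, 0, -0.015], "rot": [0, 0, 0]}, {"travel": [0, 0, 0], "rot": [0, 0, 0]}, {"travel": [0, 0, 0], "rot": [0, 0, 0]}]'

```text
t: 19.15
ee_pos: [0.4812, 0.036, 0.1142]
eef_rot: [1.0, -0.003, 0.001, -0.0]
contact_force: [-0.7, 0.5, -1.2]
finger_gap: 0.0406
```

Request:
arm_command --plan '[{"travel": [0.02, 0.0105, 0], "rot": [0, 0, 0]}, {"travel": [0.028, 0.0145, 0], "rot": [0, 0, 0]}, {"travel": [0.03, 0.0155, 0], "rot": [0, 0, 0]}, {"travel": [0.03, 0.0155, 0], "rot": [0, 0, 0]}, {"travel": [0.03, 0.0155, 0], "rot": [0, 0, 0]}, {"travel": [0.028, 0.0145, 0], "rot": [0, 0, 0]}, {"travel": [0.02, 0.0105, 0], "rot": [0, 0, 0]}, {"travel": [0, 0, 0], "rot": [0, 0, 0]}]'

```text
t: 19.82
ee_pos: [0.6694, -0.064, 0.111]
eef_rot: [1.0, -0.004, 0.001, 0.001]
contact_force: [1.7, 0.4, -0.0]
finger_gap: 0.0409
```

Request:
arm_command --plan '[{"travel": [0, 0, 0], "rot": [0, 0, 0]}, {"travel": [0, 0, 0], "rot": [0, 0, 0]}, {"travel": [0, 0, 0], "rot": [0, 0, 0]}, {"travel": [0, 0, 0], "rot": [0, 0, 0]}]'

```text
t: 20.15
ee_pos: [0.6646, -0.0609, 0.113]
eef_rot: [1.0, -0.002, -0.001, -0.0]
contact_force: [0.3, -0.1, -0.0]
finger_gap: 0.0405
```

```bash
python3 - <<'E'
from h import *
s=status.read_state();print(s['ee_pos'],s['eef_rot'])
a=cv2.cvtColor(optics.camera('wrist'),4);b=cv2.cvtColor(optics.camera('side'),4)
for c in('side',):
  for r in nets.pinpoint('build_peg_a',c): print(c,np.round(r['position'],1),round(r['confidence'],2),atz(c,r['position'],.016)[:2].round(4))
print(nets.pinpoint('nylon_roller','side'),proj('side',s['ee_pos']-[0,0,.0135]))
cv2.imwrite('pics/c7.png',np.hstack([cv2.resize(a[100:400,170:490],(400,375)),cv2.resize(b[90:290,180:393],(400,375))]))
E
```

```text
[ 0.66456837 -0.06085246  0.1130095 ] [ 9.99997410e-01 -2.14518846e-03 -7.53071573e-04 -1.08799667e-04]
side [221.8 239.1] 0.62 [0.6836 0.1151]
side [263.9 188.3] 0.55 [ 0.663  -0.0511]
side [279.4 161.9] 0.54 [ 0.6647 -0.1496]
side [241.4 211.6] 0.49 [0.6794 0.0316]
[{'position': [258.4, 156.1], 'confidence': 0.7}] [261.0, 155.1]
```

View pics/c7.png

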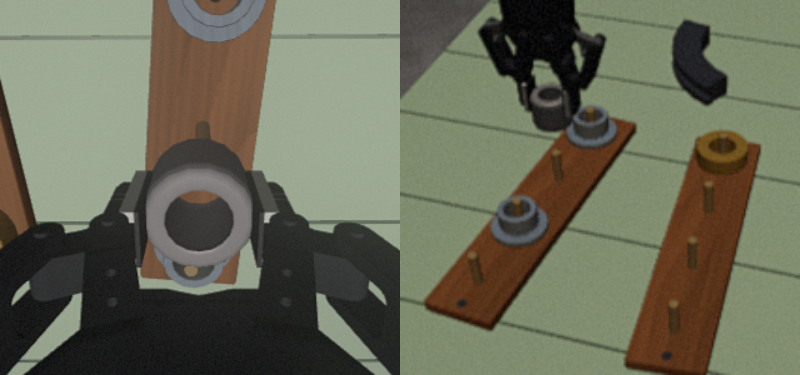

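The roller is held upright. The peg's foot shows just ahead of it, at about (0.668,-0.062), so I lower the roller.

Request:
arm_command --plan '[{"travel": [0.001, 0.001, 0.01], "rot": [0, 0, 0]}, {"travel": [0, 0, 0.015], "rot": [0, 0, 0]}, {"travel": [0, 0, 0.015], "rot": [0, 0, 0]}, {"travel": [0, 0, 0.015], "rot": [0, 0, 0]}, {"travel": [0, 0, 0.01], "rot": [0, 0, 0]}, {"travel": [0, 0, 0.008], "rot": [0, 0, 0]}, {"travel": [0, 0, 0.005], "rot": [0, 0, 0]}, {"travel": [0, 0, 0], "rot": [0, 0, 0]}]'

```text
t: 21.02
ee_pos: [0.6661, -0.0625, 0.034]
eef_rot: [1.0, -0.003, -0.001, -0.0]
contact_force: [-0.3, 0.3, 0.7]
finger_gap: 0.0404
```

Request:
arm_command --plan '[{"travel": [0, 0, 0.003], "rot": [0, 0, 0]}, {"travel": [0, 0, 0.003], "rot": [0, 0, 0]}, {"travel": [0, 0, 0.001], "rot": [0, 0, 0]}, {"travel": [0, 0, 0], "rot": [0, 0, 0]}, {"travel": [0, 0, 0], "rot": [0, 0, 0]}]'

```text
t: 21.43
ee_pos: [0.6678, -0.0626, 0.0296]
eef_rot: [1.0, -0.003, 0.001, 0.0]
contact_force: [-0.3, 0.1, 5.0]
finger_gap: 0.0407
```

Request:
arm_command --plan '[{"travel": [0, 0, 0], "rot": [0, 0, 0]}, {"travel": [0, 0, 0], "rot": [0, 0, 0]}, {"travel": [0, 0, 0], "rot": [0, 0, 0]}, {"travel": [0, 0, 0], "rot": [0, 0, 0]}, {"travel": [0, 0, 0], "rot": [0, 0, 0]}, {"travel": [0, 0, 0], "rot": [0, 0, 0]}]' --fingers 0.085

```text
t: 21.93
ee_pos: [0.6667, -0.0625, 0.0281]
eef_rot: [1.0, -0.003, -0.0, -0.0]
contact_force: [-0.2, -0.3, 0.0]
finger_gap: 0.085
```

Request:
arm_command --plan '[{"travel": [0, 0, -0.01], "rot": [0, 0, 0]}, {"travel": [0, 0, -0.02], "rot": [0, 0, 0]}, {"travel": [0, 0, -0.025], "rot": [0, 0, 0]}, {"travel": [0, 0, -0.025], "rot": [0, 0, 0]}, {"travel": [0, 0, -0.02], "rot": [0, 0, 0]}, {"travel": [0, 0, 0], "rot": [0, 0, 0]}]'

```text
t: 22.43
ee_pos: [0.6702, -0.0629, 0.1344]
eef_rot: [1.0, -0.002, 0.005, 0.0]
contact_force: [1.5, -0.2, -0.1]
finger_gap: 0.0851
```

Request:
arm_command --plan '[{"travel": [-0.029, 0.014, 0], "rot": [0, 0, 0]}, {"travel": [-0.029, 0.014, 0], "rot": [0, 0, 0]}, {"travel": [-0.029, 0.014, 0], "rot": [0, 0, 0]}, {"travel": [-0.029, 0.014, 0], "rot": [0, 0, 0]}, {"travel": [-0.029, 0.014, 0], "rot": [0, 0, 0]}, {"travel": [-0.029, 0.014, 0], "rot": [0, 0, 0]}, {"travel": [0, 0, 0], "rot": [0, 0, 0]}, {"travel": [0, 0, 0], "rot": [0, 0, 0]}]'

```text
t: 23.1
ee_pos: [0.4906, -0.146, 0.1284]
eef_rot: [1.0, -0.004, -0.0, -0.0]
contact_force: [0.3, 0.7, -0.3]
finger_gap: 0.0854
```

```bash
python3 - <<'E'
from h import *
s=status.read_state();print(s['ee_pos'],s['eef_rot'])
a=cv2.cvtColor(optics.camera('wrist'),4);b=cv2.cvtColor(optics.camera('scene'),4)
for q in('brass_ring','start_peg_ring'):
    for r in nets.pinpoint(q,'wrist'): print(q,np.round(r['position'],1),round(r['confidence'],2),atz('wrist',r['position'],.016)[:2].round(4))
cv2.imwrite('pics/c8.png',np.hstack([cv2.resize(a[60:360,170:490],(400,375)),cv2.resize(b[150:350,160:373],(400,375))]))
E
```

```text
[ 0.49057454 -0.14604886  0.12836285] [ 9.99993615e-01 -3.53913081e-03 -4.57125822e-04 -1.89469987e-04]
brass_ring [196.9 175.8] 0.65 [ 0.371  -0.1251]
brass_ring [332.1 199.2] 0.6 [ 0.4967 -0.1485]
start_peg_ring [322.7 198.5] 0.82 [ 0.4878 -0.1476]
```

View pics/c8.png

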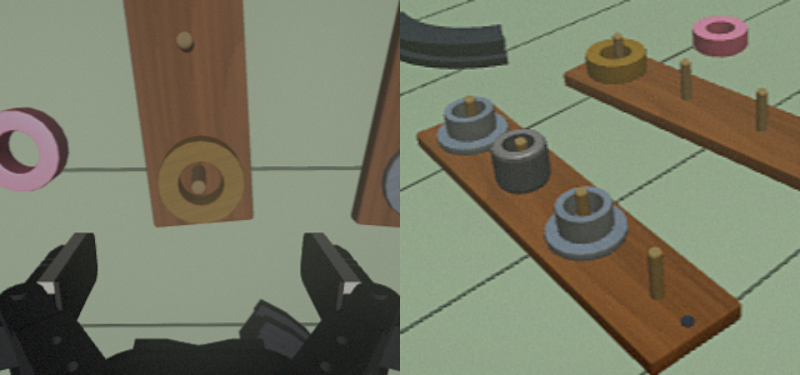

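The roller is on its peg, second from the right. The brass ring is below the tool at crop (201,180) on the start rail. The pink one is off to the left at (22,150).

Request:
arm_command --plan '[{"travel": [0, 0.002, 0.02], "rot": [0, 0, 0]}, {"travel": [0, 0, 0.02], "rot": [0, 0, 0]}, {"travel": [0, 0, 0.02], "rot": [0, 0, 0]}, {"travel": [0, 0, 0.02], "rot": [0, 0, 0]}, {"travel": [0, 0, 0.015], "rot": [0, 0, 0]}, {"travel": [0, 0, 0.01], "rot": [0, 0, 0]}, {"travel": [0, 0, 0.003], "rot": [0, 0, 0]}, {"travel": [0, 0, 0], "rot": [0, 0, 0]}]'

```text
t: 23.97
ee_pos: [0.4925, -0.1473, 0.0196]
eef_rot: [1.0, -0.002, -0.001, -0.0]
contact_force: [-0.4, 0.0, 0.1]
finger_gap: 0.0851
```

Request:
arm_command --plan '[{"travel": [0, 0, 0], "rot": [0, 0, 0]}, {"travel": [0, 0, 0], "rot": [0, 0, 0]}, {"travel": [0, 0, 0], "rot": [0, 0, 0]}, {"travel": [0, 0, 0], "rot": [0, 0, 0]}, {"travel": [0, 0, 0], "rot": [0, 0, 0]}, {"travel": [0, 0, 0], "rot": [0, 0, 0]}, {"travel": [0, 0, 0], "rot": [0, 0, 0]}, {"travel": [0, 0, 0], "rot": [0, 0, 0]}]' --fingers 0.045

```text
t: 24.63
ee_pos: [0.4935, -0.148, 0.0217]
eef_rot: [1.0, -0.003, 0.001, 0.0]
contact_force: [-0.5, 0.4, 6.5]
finger_gap: 0.0587
```

Request:
arm_command --plan '[{"travel": [0, 0, -0.005], "rot": [0, 0, 0]}, {"travel": [0, 0, -0.01], "rot": [0, 0, 0]}, {"travel": [0, 0, -0.015], "rot": [0, 0, 0]}, {"travel": [0, 0, -0.02], "rot": [0, 0, 0]}, {"travel": [0, 0, -0.02], "rot": [0, 0, 0]}, {"travel": [0, 0, -0.015], "rot": [0, 0, 0]}, {"travel": [0, 0, 0], "rot": [0, 0, 0]}, {"travel": [0, 0, 0], "rot": [0, 0, 0]}]'

```text
t: 25.3
ee_pos: [0.4931, -0.1479, 0.1061]
eef_rot: [1.0, -0.003, 0.001, 0.0]
contact_force: [0.6, -0.5, -3.0]
finger_gap: 0.0584
```

Request:
arm_command --plan '[{"travel": [0.01, -0.014, 0], "rot": [0, 0, 0]}, {"travel": [0.018, -0.025, 0], "rot": [0, 0, 0]}, {"travel": [0.02, -0.028, 0], "rot": [0, 0, 0]}, {"travel": [0.02, -0.028, 0], "rot": [0, 0, 0]}, {"travel": [0.02, -0.028, 0], "rot": [0, 0, 0]}, {"travel": [0.02, -0.028, 0], "rot": [0, 0, 0]}, {"travel": [0.02, -0.028, 0], "rot": [0, 0, 0]}, {"travel": [0.02, -0.028, 0], "rot": [0, 0, 0]}]'

```text
t: 25.97
ee_pos: [0.6407, 0.06, 0.1031]
eef_rot: [1.0, -0.002, -0.002, 0.0]
contact_force: [0.2, 0.2, -3.6]
finger_gap: 0.0588
```

Request:
arm_command --plan '[{"travel": [0.02, -0.028, 0], "rot": [0, 0, 0]}, {"travel": [0.014, -0.02, 0], "rot": [0, 0, 0]}, {"travel": [0.008, -0.01, 0], "rot": [0, 0, 0]}, {"travel": [0, 0, 0], "rot": [0, 0, 0]}, {"travel": [0, 0, 0], "rot": [0, 0, 0]}, {"travel": [0, 0, 0], "rot": [0, 0, 0]}, {"travel": [0, 0, 0], "rot": [0, 0, 0]}]'

```text
t: 26.55
ee_pos: [0.6824, 0.1152, 0.1044]
eef_rot: [1.0, -0.003, -0.001, 0.0]
contact_force: [0.8, -0.1, -3.6]
finger_gap: 0.0585
```

```bash
python3 - <<'E'
from h import *
s=status.read_state();print(s['ee_pos'],s['eef_rot'])
a=cv2.cvtColor(optics.camera('wrist'),4);b=cv2.cvtColor(optics.camera('side'),4)
for r in nets.pinpoint('build_peg_a','side'): print(np.round(r['position'],1),round(r['confidence'],2),atz('side',r['position'],.016)[:2].round(4))
print(nets.pinpoint('brass_ring','side'),proj('side',s['ee_pos']-[0,0,.006]))
cv2.imwrite('pics/c9.png',np.hstack([cv2.resize(a[100:400,170:490],(400,375)),cv2.resize(b[90:290,180:393],(400,375))]))
E
```

```text
[0.68240494 0.11518044 0.10436688] [ 9.99994495e-01 -3.04970872e-03 -1.25772106e-03  3.58210315e-04]
[222.1 240.3] 0.54 [0.6815 0.1179]
[278.2 163.5] 0.53 [ 0.6652 -0.1431]
[244.2 207.6] 0.51 [0.6789 0.0187]
[{'position': [409.4, 194.9], 'confidence': 0.88}, {'position': [280.0, 162.1], 'confidence': 0.62}, {'position': [219.9, 206.9], 'confidence': 0.61}, {'position': [354.4, 175.3], 'confidence': 0.22}] [215.3, 208.7]
```

View pics/c9.png

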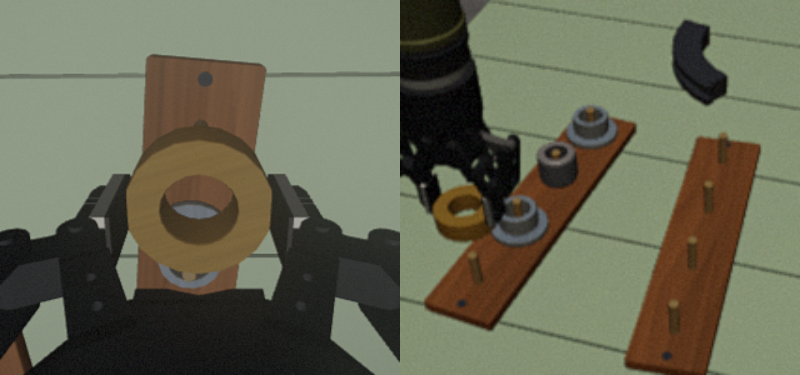

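The ring is held level over the left-end peg, at about (0.682,0.118). Lowering it.

Request:
arm_command --plan '[{"travel": [0, 0, 0.01], "rot": [0, 0, 0]}, {"travel": [0, 0, 0.015], "rot": [0, 0, 0]}, {"travel": [0, 0, 0.015], "rot": [0, 0, 0]}, {"travel": [0, 0, 0.015], "rot": [0, 0, 0]}, {"travel": [0, 0, 0.01], "rot": [0, 0, 0]}, {"travel": [0, 0, 0.008], "rot": [0, 0, 0]}, {"travel": [0, 0, 0.004], "rot": [0, 0, 0]}, {"travel": [0, 0, 0], "rot": [0, 0, 0]}]'

```text
t: 27.42
ee_pos: [0.683, 0.1162, 0.0272]
eef_rot: [1.0, -0.003, -0.001, 0.0]
contact_force: [-0.4, 0.1, -4.4]
finger_gap: 0.0589
```

Request:
arm_command --plan '[{"travel": [0, 0, 0.003], "rot": [0, 0, 0]}, {"travel": [0, 0, 0.002], "rot": [0, 0, 0]}, {"travel": [0, 0, 0], "rot": [0, 0, 0]}, {"travel": [0, 0, 0], "rot": [0, 0, 0]}, {"travel": [0, 0, 0], "rot": [0, 0, 0]}]'

```text
t: 27.83
ee_pos: [0.6841, 0.1164, 0.0238]
eef_rot: [1.0, -0.003, 0.0, -0.0]
contact_force: [0.5, -0.8, -4.0]
finger_gap: 0.0585
```

Request:
arm_command --plan '[{"travel": [0, 0, 0.0015], "rot": [0, 0, 0]}, {"travel": [0, 0, 0.0015], "rot": [0, 0, 0]}, {"travel": [0, 0, 0], "rot": [0, 0, 0]}, {"travel": [0, 0, 0], "rot": [0, 0, 0]}]'

```text
t: 28.17
ee_pos: [0.6843, 0.1165, 0.0217]
eef_rot: [1.0, -0.003, 0.001, -0.0]
contact_force: [-2.4, -0.5, 4.7]
finger_gap: 0.0586
```

Contact with the board felt, so I release, lift and move aside.

Request:
arm_command --plan '[{"travel": [0, 0, 0], "rot": [0, 0, 0]}, {"travel": [0, 0, 0], "rot": [0, 0, 0]}, {"travel": [0, 0, 0], "rot": [0, 0, 0]}, {"travel": [0, 0, 0], "rot": [0, 0, 0]}, {"travel": [0, 0, 0], "rot": [0, 0, 0]}, {"travel": [0, 0, 0], "rot": [0, 0, 0]}]' --fingers 0.085

```text
t: 28.67
ee_pos: [0.6838, 0.1164, 0.0201]
eef_rot: [1.0, -0.002, -0.0, 0.0]
contact_force: [0.5, 0.5, -1.0]
finger_gap: 0.0852
```

Request:
arm_command --plan '[{"travel": [0, 0, -0.01], "rot": [0, 0, 0]}, {"travel": [0, 0, -0.02], "rot": [0, 0, 0]}, {"travel": [0, 0, -0.03], "rot": [0, 0, 0]}, {"travel": [0, 0, -0.03], "rot": [0, 0, 0]}, {"travel": [0, 0, -0.03], "rot": [0, 0, 0]}, {"travel": [0, 0, -0.03], "rot": [0, 0, 0]}, {"travel": [0, 0, -0.02], "rot": [0, 0, 0]}, {"travel": [0, 0, 0], "rot": [0, 0, 0]}]'

```text
t: 29.33
ee_pos: [0.6868, 0.1169, 0.1974]
eef_rot: [1.0, -0.002, 0.005, -0.001]
contact_force: [0.4, 0.4, 0.7]
finger_gap: 0.0851
```

Request:
arm_command --plan '[{"travel": [-0.03, 0, 0], "rot": [0, 0, 0]}, {"travel": [-0.03, 0, 0], "rot": [0, 0, 0]}, {"travel": [-0.03, 0, 0], "rot": [0, 0, 0]}, {"travel": [-0.03, 0, 0], "rot": [0, 0, 0]}, {"travel": [-0.03, 0, 0], "rot": [0, 0, 0]}, {"travel": [0, 0, 0], "rot": [0, 0, 0]}, {"travel": [0, 0, 0], "rot": [0, 0, 0]}, {"travel": [0, 0, 0], "rot": [0, 0, 0]}]'

```text
t: 30.0
ee_pos: [0.5345, 0.1173, 0.1908]
eef_rot: [1.0, -0.002, 0.001, -0.0]
contact_force: [0.8, -0.3, 0.0]
finger_gap: 0.0847
```

```bash
python3 - <<'E'
from h import *
s=status.read_state();print(s['t'],s['ee_pos'],s['contact_force'])
a=cv2.cvtColor(optics.camera('scene'),4);b=cv2.cvtColor(optics.camera('side'),4)
cv2.imwrite('pics/c10.png',np.hstack([cv2.resize(a[150:350,150:363],(400,375)),cv2.resize(b[100:300,180:393],(400,375))]))
E
```

```text
30.0 [0.53448981 0.11725082 0.19078887] [ 0.76482469 -0.27294954  0.01449906]
```

View pics/c10.png

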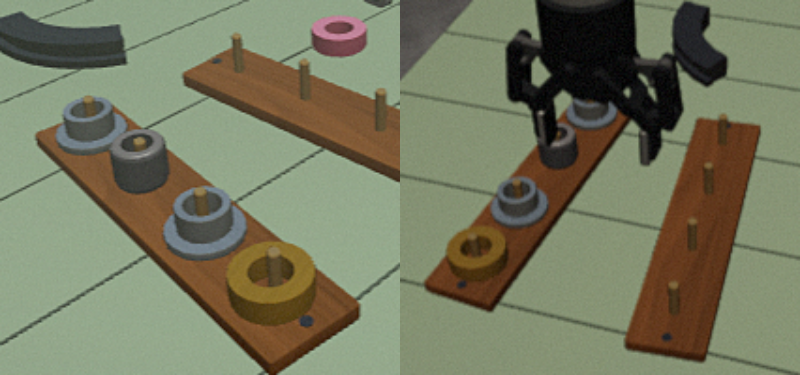

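All four parts are flat over their pegs. From the left the row is ring, collar, roller, collar, and the pink ring has not been touched. The gripper is clear, so I hand in.

```bash
python3 -c "
from cell import env; print(env.close_job())"
```

```text
the job is handed in; nothing more can be done
None
```

All four parts are now on the build rail in reverse order, and the job is handed in. Seen from the robot, left to right, the row is brass ring, steel collar, nylon roller, steel collar. It took about 30 s of the 101 s allowed.

- **Final check:** the last scene and side pictures show every part upright and flat over its own peg. The start rail is empty and the pink ring is untouched. The gripper was open, about 0.19 m up, and touching nothing.
- **Forces:** the contact force was at most about 6.5 N in every reading I took.
- **Disagreements:** position estimates from the different cameras and networks differed by up to about 1 cm on the pegs, and by more for a few network points on the parts. I used the consistent wrist-camera values, and all four parts went over their pegs without snagging. The finger opening read 3 to 5 mm less than each part's diameter while gripping, but the pictures showed each part held upright.

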